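# Click a glaze test tile into its spring-ball holder

### The arm

A 6-joint arm with a two-finger parallel gripper is mounted at the origin on a cart in front of the work surface, level with it; the furniture and walls round the work are solid. World frame = base frame: x ahead of the robot, y to its left, z up, the work surface at z = 0. Lengths are in m, angles in rad, forces in N, time in s.
With the tool pointing down it reaches from about 0.425 to 1.125 m from the base axis. Payload 14.9 kg.
Tool frame: the origin (TCP) lies midway between the tips of the shut fingers; the grasp point (between the pads) lies 19 mm behind it (r.grip_depth is the distance from the TCP to the grasp point, in m); z points along the fingers, y is the line along which they close (so a half turn about z gives the same grasp; the last joint's range is limited). The gripper opens to 91 mm and grips with 3 to 60 N. Pads are 32 mm wide; open, the fingers measure 118 mm over their backs; the gripper's body (76 mm by 178 mm) begins 60 mm behind the grasp point.
Start: joints at [1.248, 0.379, 1.734, -0, 1.028, -0.033], TCP at [0.2, 0.671, 0.214] pointing down, gripper open.
Joint ranges: [-2.77, 2.77], [-0.74, 2.19], [0, 2.66], [-1.06, 4.2], [0.31, 2.87], [-3.08, 3.08]. Speed limits (rad/s): [1.89, 1.89, 2.39, 3.14, 3.14, 3.14].

### API

Orientations are given as a 3x3 rotation matrix whose columns are the frame's x, y, z axes.
In Python, from workcell import status, cams, job, r gives the robot as it stands.
- The arm moves only by the tool apply_moves, never from a script. Its argument "rows" is a list of rows, each a list of 3 entries, a list of its own where there are three numbers: the shift along the tool's x, y, z in m, then the turn about the tool's z in rad, then the opening in per cent of the stroke, from 0 (shut) to 100 (fully open). A call has 1 to 12 rows; each row is the pose to reach, as a shift and turn from the pose commanded when the call began, along the tool's axes at that moment; what a row does not reach only later rows make up. A row lasts 1/12 s, in which the tool goes at most 41.7 mm and 7.16 degrees, less where a joint would pass 70% of its speed; a pose out of reach is approached as far as the arm can. A call with a gripper value outside its range is refused whole. The fingers move at their own pace and stop on an object; "squeeze" is the grip in N (left out, the last holds). Time passes only in rows, so rows that repeat a pose let the fingers close. It gives the time, the measured TCP pose, the force and the opening at its end, in the units of the state.
- status.read_state(): the state, without advancing time (a new reading comes with each control period).
- cams.read_camera(name): name is "side" or "top"; returns a dict with "frame" (420x560x3 uint8, red, green, blue), "range_z" (420x560 float32, m along the optical axis (not along the pixel's ray), 0 where there is no reading), "fx", "fy", "cx", "cy" (pixels), "rvec" (rotation vector, rad) and "tvec" (3), from world to camera coordinates, as OpenCV has them. Camera axes: x right, y down, z forward; pixel columns grow to the right and rows downward; lengths in m; the calibration is good to about 2 mm. A picture is of the moment at which its call begins.
- job.hand_in(): hands the job in, once; it reports no verdict.
The state is a dict: "time": time; "joint_positions": joint angles; "dq": joint speeds; "joint_torque": joint torques, N m; "tcp_pos": TCP position; "tool_rot": TCP orientation; "contact_force": force on the tool from outside, world axes, zero at the start; "ft_torque": the same for the moment, N m; "width": finger opening in m.
Only numpy, scipy, OpenCV 4.12 (cv2) and the standard library are available. Lean on these libraries where they do the work, as an engineer would, in place of code of your own. Each camera call takes 0.05 s, during which the arm holds its last target. There are 200 camera calls.

### The job

Fit the glaze test tile into the metal tile holder: lay it flat on the holder's open plate and push it in between the rails, past the two sprung balls, until it clicks home and the balls hold it by themselves behind its back edge. Push firmly but do not ram it against the stop, leave the things round about where they are, and let go of the tile at the end.

Things in the scene. Friction and masses are not known exactly. Their poses are not given: they have to be found in the camera images.
- glaze_tile_center (a point): centre (half-way up) of the glazed ceramic test tile, 69 x 43 x 10 mm, lying flat on the table; x along its 69 mm length, y across its 43 mm width, z up. Loose, about 50 g. It fits the holder either end first
- rib_center (a point): centre of a flat wooden throwing rib, 69 x 99 x 8 mm, lying on the table near the tile (either may be the nearer to the robot); stays where it is
- holder: fixed metal tile holder; origin under its base plate, x is the push-in direction, y to the left of it. Plate 290 x 110 x 4 mm from x = -125 to +165 mm, top 4 mm above the table. Its near part (x below -37 mm) is bare and open; beyond stands a U-shaped clip head, open toward -x: flared mouth, low guides (top 15 mm above the table), rails (22 mm), 45 mm wide channel, stop block across the end
- holder_apron (a point): point on the plate's top on its centre line at x = -78 mm of the holder, axes as the holder's: a tile laid here centred and square (length along x) is clear of the mouth at any setting of the head
- ball_left (a joint): how far the left sprung, rolling ball (16 mm, steel) is pushed back into its rail, m: 0 = fully out, 1.5 to 2 mm while the tile's side passes. The balls leave a 39 mm gap, centred 12 mm above the table. They resist (5 to 12 N in all) where they meet the tile's leading corners, not yet home; then they roll along its sides almost freely, then spring in behind its back corners
- ball_right (a joint): how far the right sprung ball is pushed back, m; as the left one
- plunger (a joint): how far the sprung plunger (10 mm pin, sticks 7 mm out of the stop face, mid-channel) is pushed in, m: 0 = fully out (no tile against it), about 0.002 with the tile clicked home and released, 0.007 with the tile hard against the stop. Soft, 0.6 N/mm: under 6 N up to the rigid stop, where the force climbs steeply
- holder_far (a point): point on the plate's top, 104.5 mm beyond the holder origin. The head is clamped at an unreported setting: its rigid stop face lies 12.5 mm before to 12.5 mm beyond this point. Measured back from the stop face: mouth 129 mm, guides from 113, rails from 87, balls 78, lips over the channel's edges from 59 (13 mm high, 37 mm gap); back edge of a seated tile 74. Over 45 N is ramming
- plug: white plaster plug, 44 x 44 x 34 mm, standing; origin under its centre; leave alone
- small_plug: small white plaster plug, 34 x 34 x 30 mm; origin under its centre; leave alone
- stamp: small wooden clay stamp, 19 mm across, 45 mm high, standing; origin under its centre; leave alone
- kidney: red rubber kidney, 60 x 92 x 10 mm, lying flat; origin under its centre; leave alone
- calip: wooden calipers, 133 x 88 x 12 mm, lying flat; origin under the centre; leave alone
There are look-alikes about, which are no part of the job. What is shaped like the part that bears glaze_tile_center but blue or pink is not meant.

How it is judged:
By the outcome, as a careful person would: the job done as asked, in the order asked, and still so for the second after the job is handed in, with the robot touching nothing.
It also fails if it takes over 61 s, if anything falls off the work surface, if the arm or the gripper's body presses on something with over 40 N, if the wrist force passes 120 N, or if a joint passes its speed limit or range.

## Working session

There is one attempt and no reset: what is moved stays moved. The work goes in short steps, Python scripts to look and compute and a tool call to move; the robot and the scene stay as the last step left them, time stands still between calls to the robot, and variables do not carry over. Pictures are saved under pics/ and viewed, on a budget of 10 in all, crops included, one or two more only if the job needs it, and the job is handed in when it is done.

Besides the shell and the picture viewer there is one more tool, called after "Emit:" as name(argument=value, ...) on one line, values as JSON. apply_moves: Moves the arm, as the interface text tells. Its arguments: {"type":"object","properties":{"rows":{"type":"array"},"squeeze":{"type":"number"}},"required":["rows"]}

```bash
mkdir -p pics; cat > h.py <<'E'
import numpy as np, cv2
from workcell import status, cams, job, r
def cam(n):
    c=cams.read_camera(n); c['R']=cv2.Rodrigues(np.array(c['rvec'],float))[0]; c['t']=np.array(c['tvec'],float).ravel(); return c
def ray(c,uv,z):
    uv=np.atleast_2d(uv).astype(float)
    d=np.c_[(uv[:,0]-c['cx'])/c['fx'],(uv[:,1]-c['cy'])/c['fy'],np.ones(len(uv))]@c['R']
    o=-c['R'].T@c['t']; return o+d*((z-o[2])/d[:,2])[:,None]
def proj(c,p):
    q=np.atleast_2d(p)@c['R'].T+c['t']; return np.c_[q[:,0]/q[:,2]*c['fx']+c['cx'],q[:,1]/q[:,2]*c['fy']+c['cy']]
def cloud(c):
    z=c['range_z']; v,u=np.mgrid[:z.shape[0],:z.shape[1]]
    P=np.dstack([(u-c['cx'])/c['fx']*z,(v-c['cy'])/c['fy']*z,z]); W=(P-c['t'])@c['R']; W[z==0]=np.nan; return W
def save(n,im,s=1): cv2.imwrite('pics/'+n,cv2.resize(im[:,:,::-1],None,fx=s,fy=s,interpolation=cv2.INTER_CUBIC))
E
python3 - <<'E'
from h import *
for n in('top','side'):
    c=cam(n); save(n+'0.png',c['frame'],1.4); print(n,c['fx'],c['t'],-c['R'].T@c['t'],c['R'][2])
print(status.read_state())
E
```

```text
top 505.0314182301495 [0.06524096 0.55547382 1.27338049] [0.46733835 0.09931627 1.30615335] [ 0.06754042 -0.02068038 -0.99750219]
side 394.55387515384365 [0.5598999  0.00917973 1.07505001] [0.40156927 0.95977115 0.62200173] [ 0.14109528 -0.8136407  -0.56398664]
{'time': 0.1, 'joint_positions': array([ 1.24771127e+00,  3.79324767e-01,  1.73469612e+00, -7.81888778e-06,
        1.02846573e+00, -3.33349561e-02]), 'dq': array([ 6.53819028e-05, -1.63792214e-03, -1.31238193e-03,  2.15723169e-04,
        1.17047659e-03, -5.81385476e-06]), 'joint_torque': array([-1.38386280e-03, -7.65032172e+01, -4.35291231e+01,  6.50850870e-02,
        3.99003248e-02, -7.19397849e-05]), 'tcp_pos': array([0.19992539, 0.67050046, 0.21338877]), 'tool_rot': array([[-9.58316456e-01,  2.85708755e-01, -2.77476319e-04],
       [ 2.85708889e-01,  9.58316080e-01, -8.49833957e-04],
       [ 2.31050161e-05, -8.93687317e-04, -9.99999600e-01]]), 'contact_force': array([0.40259807, 0.04577086, 0.76820204]), 'ft_torque': array([ 0.03743582, -0.01932199, -0.02211606]), 'width': 0.09072800347949819}
```

View pics/top0.png

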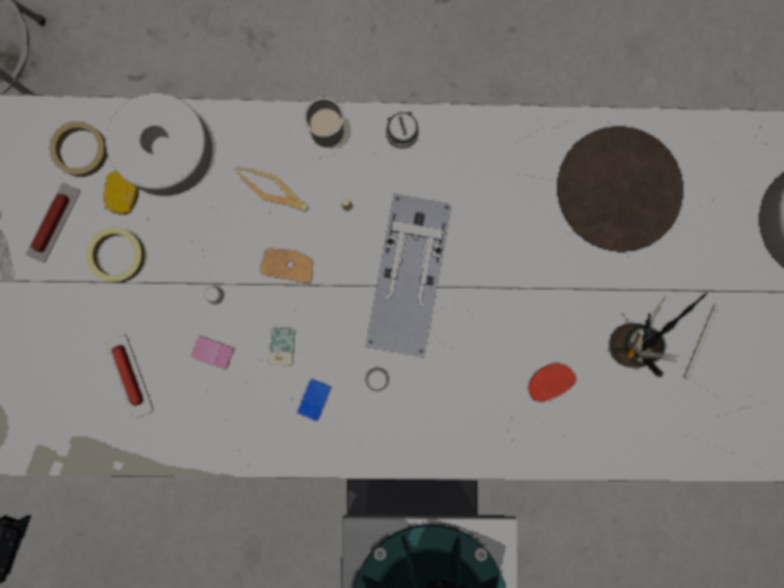

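View pics/side0.png

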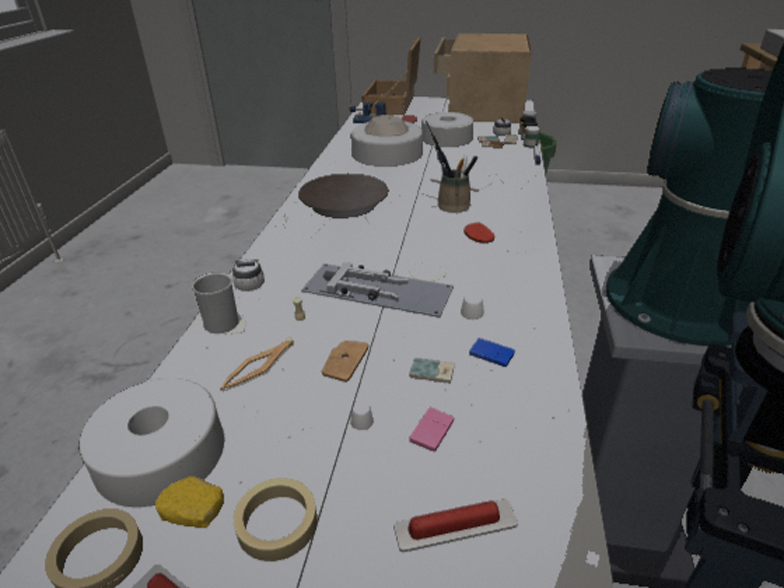

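Views: the green glazed tile with a cream end is at top(282,346) and side(432,370). The look-alikes are pink at top(212,352) and blue at top(314,399), both excluded by colour. The rib is the orange-brown piece at top(287,265), and the holder is the grey plate at top(410,275) with its open end toward the robot. All pixels are on the 1.4x pictures. Next I measure and take a confirming crop.

```bash
python3 - <<'E'
from h import *
def rect(c,m,z,name,off=(0,0)):
    m=cv2.morphologyEx(m.astype(np.uint8),cv2.MORPH_CLOSE,np.ones((3,3)))
    cs,_=cv2.findContours(m,cv2.RETR_EXTERNAL,cv2.CHAIN_APPROX_NONE); k=max(cs,key=cv2.contourArea)[:,0]
    w=ray(c,k,z)[:,:2]; R=cv2.minAreaRect((w*1000).astype(np.float32)); print(name,R,cv2.contourArea(k)); return k
ims=[]
for n in('top','side'):
    c=cam(n); f=c['frame'].astype(int); W=cloud(c); h=W[...,2]
    s=1/1.4
    cen=np.array([282,346] if n=='top' else [432,370])*s
    v,u=np.mgrid[:420,:560]; near=(abs(u-cen[0])<22)&(abs(v-cen[1])<20)
    bg=np.median(f[near],axis=0); 
    lab=cv2.cvtColor(c['frame'],cv2.COLOR_RGB2LAB).astype(int)
    b=np.percentile(lab[near],60,axis=0) if 0 else np.median(lab[near&(abs(u-cen[0])>18)],axis=0)
    d=np.linalg.norm(lab-b,axis=2); m=near&(d>10)
    rect(c,m,.010,n+' tile',); 
    print('table z',np.nanmedian(h[near&~m]),'tile z',np.nanmedian(h[cv2.erode(m.astype(np.uint8),np.ones((5,5)))>0]), 'std',np.nanstd(h[near&(d<4)]))
    if n=='top':
        hc=np.array([410,275])*s; nr=(abs(u-hc[0])<40)&(abs(v-hc[1])<66)
        b2=np.median(lab[nr&(abs(u-hc[0])>36)],axis=0); print(b2,lab[int(320*s),int(400*s)])
        p=lab[int(320*s)-4:int(320*s)+4,int(395*s)-4:int(395*s)+4].reshape(-1,3).mean(0)
        m2=nr&(np.linalg.norm(lab-p,axis=2)<np.linalg.norm(lab-b2,axis=2)); m2=cv2.morphologyEx(m2.astype(np.uint8),cv2.MORPH_CLOSE,np.ones((9,9)))
        k=rect(c,m2,.004,'plate')
        cr=c['frame'][135:260,255:330]; cv2.imwrite
        A=cv2.resize(cr,(360,600),interpolation=cv2.INTER_CUBIC)
        cr=c['frame'][230:280,180:230]; B=cv2.resize(cr,(400,400),interpolation=cv2.INTER_CUBIC)
        B=cv2.copyMakeBorder(B,0,200,0,0,cv2.BORDER_CONSTANT); save('crop.png',np.hstack([A,B]))
E
```

```text
top tile ((458.847412109375, 275.09417724609375), (47.059661865234375, 71.57416534423828), 86.85565948486328) 385.0
table z -0.0007645456177000474 tile z 0.008646921802392526 std 0.0026091870422679307
[158. 128. 129.] [130 129 125]
plate ((588.2149047851562, 35.94956970214844), (190.3472137451172, 305.7740783691406), 67.80353546142578) 4782.0
side tile ((457.57391357421875, 282.1868591308594), (55.94167709350586, 70.66019439697266), 86.64230346679688) 456.0
table z -0.00011962986701182796 tile z 0.009962169900075297 std 0.0010972360187265161
```

View pics/crop.png

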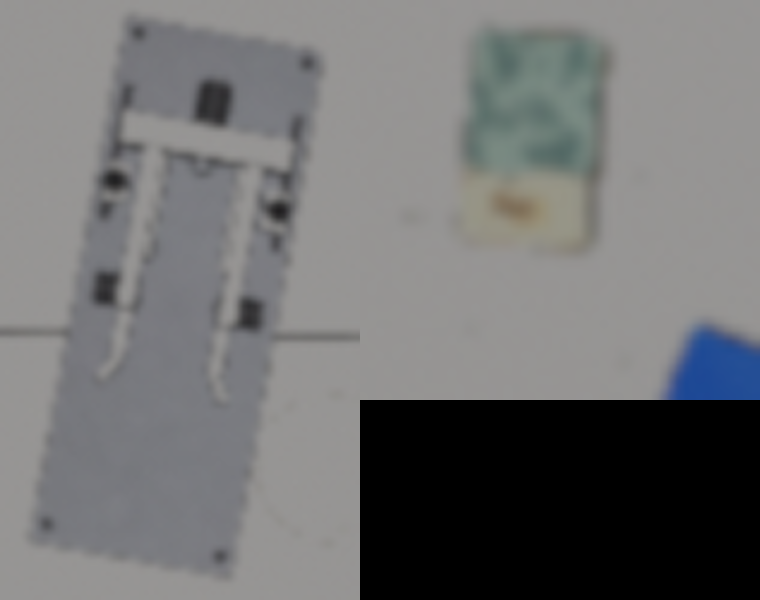

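The crop confirms the green/cream glazed tile (right, corners about (475,30) to (590,250)). It also shows the holder's plate corners, the stop block at crop y≈145 and the plunger at (202,165). My plate mask merged with the table seam, so I'm refitting it.

```bash
python3 - <<'E'
from h import *
c=cam('top'); L=cv2.cvtColor(c['frame'],cv2.COLOR_RGB2LAB).astype(int)
K=np.array([[130,15],[322,52],[232,577],[30,543]])/4.8+[254.6,134.6]
q=ray(c,K,.004)[:,:2]*1000; print('corners',q.round(1),'lens',np.linalg.norm(q-np.roll(q,-1,0),axis=1).round(1))
roi=np.zeros((420,560),np.uint8); cv2.fillConvexPoly(roi,np.int32(cv2.boxPoints(cv2.minAreaRect(K.astype(np.float32)))),1); roi=cv2.dilate(roi,np.ones((7,7)))
# plate = bluish; subpixel edge: halfway mask, upsampled
b=cv2.resize(L[...,0].astype(np.float32),None,fx=4,fy=4,interpolation=cv2.INTER_LINEAR)
R4=cv2.resize(roi,None,fx=4,fy=4,interpolation=cv2.INTER_NEAREST)
m=((b<144)&(R4>0)).astype(np.uint8); m=cv2.morphologyEx(m,cv2.MORPH_CLOSE,np.ones((41,41))); m=cv2.morphologyEx(m,cv2.MORPH_OPEN,np.ones((61,61)))
cs,_=cv2.findContours(m,cv2.RETR_EXTERNAL,cv2.CHAIN_APPROX_NONE); k=max(cs,key=cv2.contourArea)[:,0]
w=ray(c,(k+.5)/4-.5,.004)[:,:2]*1000; R=cv2.minAreaRect(w.astype(np.float32)); print(R)
for cc,ang in((q.mean(0),None),(np.array(R[0]),None)):
    d=(q[0]+q[1]-q[2]-q[3]); a=np.arctan2(d[1],d[0]); x=np.array([np.cos(a),np.sin(a)]); y=np.array([-x[1],x[0]])
    o=cc-20*x; print('yaw',np.degrees(a),'origin',o,'apron',o-78*x,'far',o+104.5*x)
# stop block front-bottom: crop pts on plane z=22 and tip of plunger z=14, balls, mouth
P=lambda x,y,z:((ray(c,np.array([x,y])/4.8+[254.6,134.6],z)[0,:2]*1000-o)@np.c_[x_,y_]).round(1)
x_,y_=x,y
for nm,p in dict(blockL=(122,143,.022),blockR=(290,168,.022),plung=(202,172,.012),mouthL=(103,378,.015),mouthR=(226,401,.015),ballL=(152,248,.012),ballR=(220,262,.012)).items(): print(nm,P(*p))
E
```

```text
corners [[745.   72.9]
 [726.4 -31.8]
 [441.2  14.5]
 [458.  122.9]] lens [106.4 288.9 109.7 291.3]
((592.8717041015625, 45.21868896484375), (123.61608123779297, 293.1969909667969), 80.32929229736328)
yaw -9.550091678479546 origin [572.94278419  47.94371176] apron [496.0237917   60.88467752] far [675.9945113   30.60613584]
yaw -9.550091678479546 origin [573.14888551  48.53688531] apron [496.22989303  61.47785107] far [676.20061263  31.1993094 ]
blockL [92.7 44.2]
blockR [ 95.7 -46.6]
plung [86.6 -0.9]
mouthL [-32.5  31.6]
mouthR [-32.8 -35.2]
ballL [41.3 18.3]
ballR [ 40.4 -19. ]
```

```bash
cat >> h.py <<'E'
YAW=np.radians(-9.6); O=np.array([.573,.0482,0]); HX=np.array([np.cos(YAW),np.sin(YAW),0]); HY=np.array([-HX[1],HX[0],0])
def to(p,xang=None):
    s=status.read_state(); R=s['tool_rot']; d=R.T@(np.array(p)-s['tcp_pos'])
    t=None if xang is None else -((xang-np.degrees(np.arctan2(R[1,0],R[0,0]))+180)%360-180)
    print('shift mm',(d*1000).round(1),'turn rad',None if t is None else np.radians(t).round(4),'t',s['time'])
def hp(x,y,z): return O+x/1e3*HX+y/1e3*HY+[0,0,z/1e3]
def st():
    s=status.read_state(); d=s['tcp_pos']-O; print('tcp',s['tcp_pos'].round(4),'holder mm',(1e3*np.array([d@HX,d@HY,d[2]])).round(1),'F',s['contact_force'].round(1),'w',s['width'].round(4),'ang',np.degrees(np.arctan2(s['tool_rot'][1,0],s['tool_rot'][0,0])).round(2),'t',s['time'])
E
python3 -c "
from h import *
to([.458,.275,.06],176.9)"
```

```text
shift mm [-360.3 -305.3  153.8] turn rad -0.2357 t 0.25
```

Emit:
apply_moves(rows=[[[-0.36,-0.305,0.09],-0.236,75],[[-0.36,-0.305,0.09],-0.236,75],[[-0.36,-0.305,0.09],-0.236,75],[[-0.36,-0.305,0.09],-0.236,75],[[-0.36,-0.305,0.09],-0.236,75],[[-0.36,-0.305,0.09],-0.236,75],[[-0.36,-0.305,0.09],-0.236,75],[[-0.36,-0.305,0.09],-0.236,75],[[-0.36,-0.305,0.09],-0.236,75],[[-0.36,-0.305,0.09],-0.236,75],[[-0.36,-0.305,0.09],-0.236,75],[[-0.36,-0.305,0.09],-0.236,75]])

```text
time: 1.25
tcp_pos: [0.4591, 0.2726, 0.1233]
tool_rot: [[-0.998, 0.055, -0.0], [0.055, 0.998, -0.0], [0.0, -0.0, -1.0]]
contact_force: [-0.2, -0.0, -0.8]
width: 0.0687
```

Emit:
apply_moves(rows=[[[0,0,0],0,75],[[0,0,0],0,75],[[0,0,0],0,75],[[0,0,0],0,75],[[0,0,0],0,75],[[0,0,0],0,75]])

```text
time: 1.75
tcp_pos: [0.4575, 0.2764, 0.1241]
tool_rot: [[-0.999, 0.053, 0.0], [0.053, 0.999, 0.0], [-0.0, 0.0, -1.0]]
contact_force: [-0.6, 0.2, 0.4]
width: 0.0683
```

```bash
python3 -c "
from h import *
st(); to([.458,.275,.06],176.9)"
```

```text
Traceback (most recent call last):
  File "h.py", line 22, in st
    s=status.read_state(); d=s['tcp_pos']-O; print('tcp',s['tcp_pos'].round(4),'holder mm',(1e3*np.array([d@HX,d@HY,d[2]])).round(1),'F',s['contact_force'].round(1),'w',s['width'].round(4),'ang',np.degrees(np.arctan2(s['tool_rot'][1,0],s['tool_rot'][0,0])).round(2),'t',s['time'])
                                                                                                                                                                         ^^^^^^^^^^^^^^^^
AttributeError: 'float' object has no attribute 'round'
```

Emit:
apply_moves(rows=[[[0,-0.001,0.04],0,75],[[0,-0.001,0.08],0,75],[[0,-0.001,0.105],0,75],[[0,-0.001,0.115],0,75],[[0,-0.001,0.12],0,75],[[0,-0.001,0.121],0,75],[[0,-0.001,0.121],0,75],[[0,-0.001,0.121],0,75]])

```text
time: 2.42
tcp_pos: [0.4587, 0.2753, 0.0044]
tool_rot: [[-0.999, 0.054, 0.002], [0.054, 0.999, 0.001], [-0.002, 0.001, -1.0]]
contact_force: [-0.7, -0.2, 0.1]
width: 0.0688
```

```bash
sed -i "s/s\['width'\].round(4)/round(s['width'],4)/" h.py; python3 -c "
from h import *
st(); c=cam('side'); save('grasp.png',c['frame'][210:330,250:400],5)"
```

```text
tcp [0.4587 0.2753 0.0044] holder mm [-150.5  204.8    4.4] F [-0.7 -0.2  0.1] w 0.0688 ang 176.93 t 2.4167
```

View pics/grasp.png

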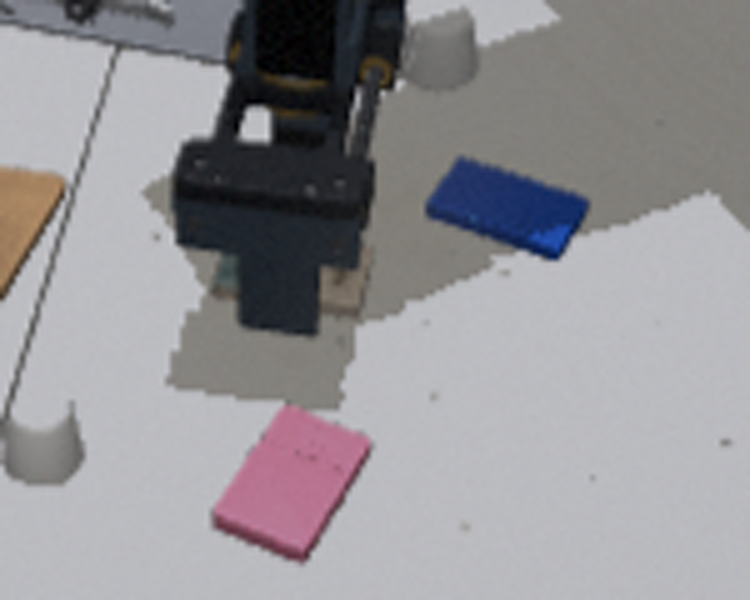

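The crop shows the fingers straddling the green tile, whose ends are visible either side of the near finger at (225,285) and (345,290). Closing now.

Emit:
apply_moves(rows=[[[0,0,0.002],0,20],[[0,0,0.002],0,20],[[0,0,0.002],0,20],[[0,0,0.002],0,20],[[0,0,0.002],0,20],[[0,0,0.002],0,20],[[0,0,0.002],0,20],[[0,0,0.002],0,20]], squeeze=20)

```text
time: 3.13
tcp_pos: [0.4579, 0.2747, 0.0011]
tool_rot: [[-0.999, 0.054, 0.0], [0.054, 0.999, 0.0], [-0.0, 0.0, -1.0]]
contact_force: [-1.5, -1.0, 5.2]
width: 0.043
```

Emit:
apply_moves(rows=[[[0,0,-0.02],0,20],[[0,0,-0.05],0,20],[[0,0,-0.07],0,20],[[0,0,-0.07],0,20],[[0,0,-0.07],0,20]])

```text
time: 3.55
tcp_pos: [0.4584, 0.2749, 0.0717]
tool_rot: [[-0.999, 0.054, 0.002], [0.054, 0.999, 0.001], [-0.002, 0.001, -1.0]]
contact_force: [-0.9, 0.1, -1.2]
width: 0.0428
```

```bash
python3 -c "
from h import *
st(); to(hp(-80,0,70),180-9.6)"
```

```text
tcp [0.4584 0.2749 0.0717] holder mm [-150.9  204.4   71.7] F [-0.9  0.1 -1.2] w 0.0428 ang 176.92 t 3.55
shift mm [ -47.2 -211.2    1.5] turn rad 0.1137 t 3.55
```

Emit:
apply_moves(rows=[[[-0.047,-0.211,0],0.114,20],[[-0.047,-0.211,0],0.114,20],[[-0.047,-0.211,0],0.114,20],[[-0.047,-0.211,0],0.114,20],[[-0.047,-0.211,0],0.114,20],[[-0.047,-0.211,0],0.114,20],[[-0.047,-0.211,0],0.114,20],[[-0.047,-0.211,0],0.114,20],[[-0.047,-0.211,0.03],0.114,20],[[-0.047,-0.211,0.04],0.114,20],[[-0.047,-0.211,0.04],0.114,20],[[-0.047,-0.211,0.04],0.114,20]])

```text
time: 4.55
tcp_pos: [0.4925, 0.0623, 0.0304]
tool_rot: [[-0.986, 0.166, -0.002], [0.166, 0.986, -0.0], [0.002, -0.001, -1.0]]
contact_force: [0.6, 1.5, -0.8]
width: 0.0428
```

```bash
python3 -c "
from h import *
st(); to(hp(-80,0,6),180-9.6);c=cam('side'); save('pl.png',c['frame'][160:260,200:340],5); c=cam('top'); save('pl2.png',c['frame'][130:260,200:350],4.5)"
```

```text
tcp [0.4925 0.0623 0.0304] holder mm [-81.7   0.5  30.4] F [ 0.6  1.5 -0.8] w 0.0428 ang 170.46 t 4.55
shift mm [-1.8 -0.5 24.4] turn rad 0.0011 t 4.55
```

View pics/pl.png

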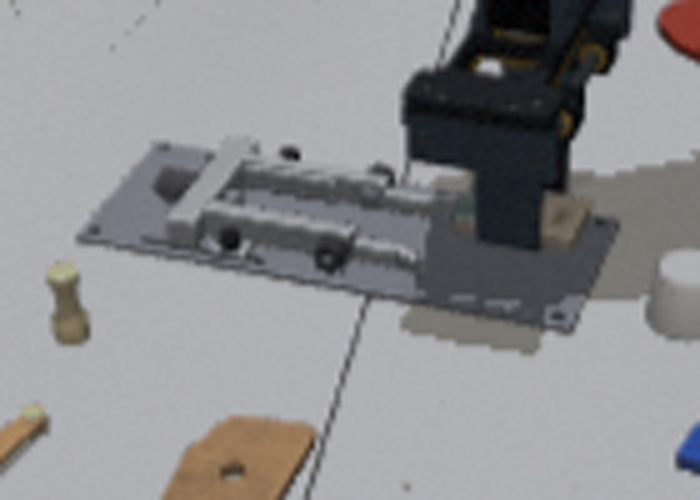

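The crop shows the tile held over the open plate. Its teal front end at (463,212) is short of the mouth at (415,262). Lowering and releasing.

Emit:
apply_moves(rows=[[[0,0,0.008],0,20],[[0,0,0.016],0,20],[[0,0,0.021],0,20],[[0,0,0.024],0,20],[[0,0,0.0245],0,20],[[0,0,0.0245],0,20]])

```text
time: 5.15
tcp_pos: [0.4932, 0.0614, 0.0061]
tool_rot: [[-0.986, 0.167, -0.001], [0.167, 0.986, -0.0], [0.001, -0.0, -1.0]]
contact_force: [0.0, -0.2, -0.1]
width: 0.0424
```

```bash
python3 -c "
from h import *
st()"
```

```text
tcp [0.4932 0.0614 0.0061] holder mm [-80.9  -0.3   6.1] F [ 0.  -0.2 -0.1] w 0.0424 ang 170.38 t 5.15
```

Emit:
apply_moves(rows=[[[0,0,0.0008],0,20],[[0,0,0.0008],0,20],[[0,0,0.0008],0,80],[[0,0,0.0008],0,80],[[0,0,0.0008],0,80],[[0,0,0.0008],0,80],[[0,0,-0.03],0,80],[[0,0,-0.06],0,80],[[0.08,0,-0.08],0,80],[[0.12,0,-0.08],0,80],[[0.12,0,-0.08],0,80]])

```text
time: 6.07
tcp_pos: [0.3736, 0.0815, 0.0868]
tool_rot: [[-0.986, 0.168, 0.001], [0.168, 0.986, 0.0], [-0.001, 0.0, -1.0]]
contact_force: [-0.0, 0.0, 0.9]
width: 0.073
```

```bash
python3 -c "
from h import *
st(); c=cam('top'); save('pl3.png',c['frame'][130:260,230:350],5);to(hp(-140,0,60),80.4)"
```

```text
tcp [0.3736 0.0815 0.0868] holder mm [-202.2   -0.4   86.8] F [-0.   0.   0.9] w 0.073 ang 170.35 t 6.0667
shift mm [-69.7   1.7  25.5] turn rad 1.5702 t 6.1167
```

View pics/pl3.png

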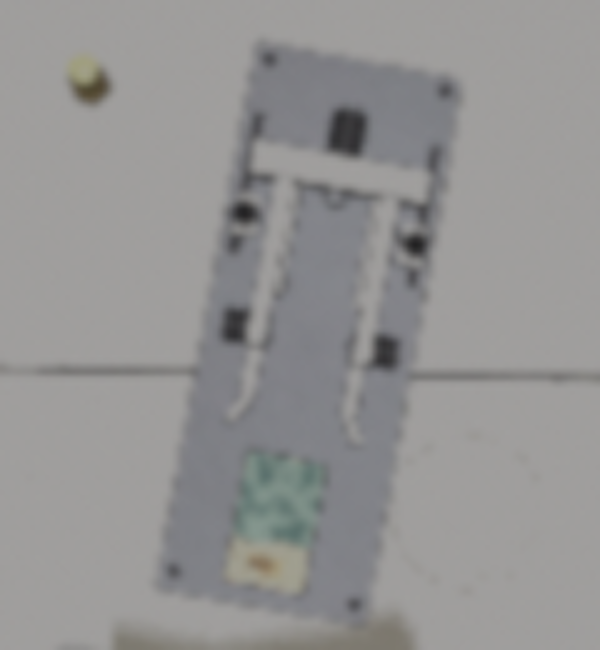

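The tile lies square and centred on the apron, centre (275,521), with its front edge just short of the mouth tips at (235,415) and (357,438). I need the tile's numbers and the plug's position for the pushing pose.

```bash
python3 - <<'E'
from h import *
c=cam('top')
def H(p,z,off=(230,130),s=5):
    w=ray(c,(np.array(p)+.5)/s-.5+np.array(off),z)-O; return np.c_[w@HX,w@HY].__mul__(1000).round(1)
print('tile',H([(247,450),(325,460),(303,593),(226,582)],.014).tolist())
print('plate',H([(258,42),(460,82),(370,622),(160,588)],.004).tolist())
print('mouth',H([(235,415),(357,438)],.015).tolist(),'block front',H([(250,177),(428,202)],.022).tolist(),'rails inner near block',H([(293,185),(378,197)],.022).tolist(), 'rail inner near end',H([(262,345),(357,362)],.022).tolist())
print('plug top',ray(c,np.array([(377,378),(365,378),(389,378)])/1.4,.034).round(3).tolist(), H([(377,378)],.034,(0,0),1.4))
s=cam('side'); print('side plug', ray(s,np.array([(472,314)])/1.4,0).round(3))
E
```

```text
tile [[-46.8, 21.7], [-44.6, -18.6], [-113.5, -19.6], [-115.0, 20.1]]
plate [[164.5, 54.2], [163.1, -53.4], [-122.0, -56.6], [-124.1, 52.8]]
mouth [[-30.3, 30.9], [-30.6, -32.7]] block front [[91.0, 45.4], [94.9, -46.8]] rails inner near block [[91.0, 22.9], [92.8, -21.1]] rail inner near end [[7.0, 23.8], [7.2, -25.5]]
plug top [[0.403, 0.1, 0.034], [0.403, 0.122, 0.034], [0.403, 0.079, 0.034]] [[-176.1   23.5]]
side plug [[0.398 0.104 0.   ]]
```

Emit:
apply_moves(rows=[[[-0.04,0,0],0.12,40],[[-0.065,0,0],0.24,10],[[-0.07,0,0],0.36,0],[[-0.07,0,0],0.48,0],[[-0.07,0,0],0.6,0],[[-0.07,0,0],0.72,0],[[-0.07,0,0],0.84,0],[[-0.07,0,0],0.96,0],[[-0.07,0,0],1.08,0],[[-0.07,0,0],1.2,0],[[-0.07,0,0],1.32,0],[[-0.07,0,0],1.44,0]], squeeze=20)

```text
time: 7.22
tcp_pos: [0.4453, 0.0697, 0.0864]
tool_rot: [[0.043, 0.999, 0.001], [0.999, -0.043, 0.0], [0.0, 0.001, -1.0]]
contact_force: [0.8, 1.2, 0.2]
width: 0.0008
```

Emit:
apply_moves(rows=[[[0,0,0],0.13,0],[[0,0,0],0.13,0],[[0,0,0],0.13,0],[[0,0,0],0.13,0],[[0,0,0],0.13,0]])

```text
time: 7.63
tcp_pos: [0.4444, 0.0697, 0.0864]
tool_rot: [[0.163, 0.987, 0.0], [0.987, -0.163, -0.0], [-0.0, 0.0, -1.0]]
contact_force: [-0.3, -0.5, 0.3]
width: 0.0001
```

```bash
python3 -c "
from h import *
st(); to(hp(-133,-0.5,40),80.4)"
```

```text
tcp [0.4444 0.0697 0.0864] holder mm [-130.4   -0.2   86.4] F [-0.3 -0.5  0.3] w 0.0001 ang 80.6 t 7.6333
shift mm [-0.3 -2.6 46.4] turn rad 0.0035 t 7.6333
```

Emit:
apply_moves(rows=[[[0,-0.004,0.03],0.003,0],[[0,-0.004,0.055],0.003,0],[[0,-0.004,0.068],0.003,0],[[0,-0.004,0.077],0.003,0],[[0,-0.004,0.0798],0.003,0],[[0,-0.004,0.0798],0.003,0],[[0,-0.004,0.0798],0.003,0],[[0,-0.004,0.0798],0.003,0]])

```text
time: 8.3
tcp_pos: [0.4408, 0.0705, 0.0074]
tool_rot: [[0.169, 0.986, 0.001], [0.986, -0.169, 0.0], [0.0, 0.001, -1.0]]
contact_force: [-0.1, 0.4, 0.2]
width: 0.0007
```

```bash
python3 -c "
from h import *
st();c=cam('side'); save('psh.png',c['frame'][160:260,200:350],5)"
```

```text
tcp [0.4408 0.0705 0.0074] holder mm [-134.1   -0.     7.4] F [-0.1  0.4  0.2] w 0.0007 ang 80.28 t 8.3
```

View pics/psh.png

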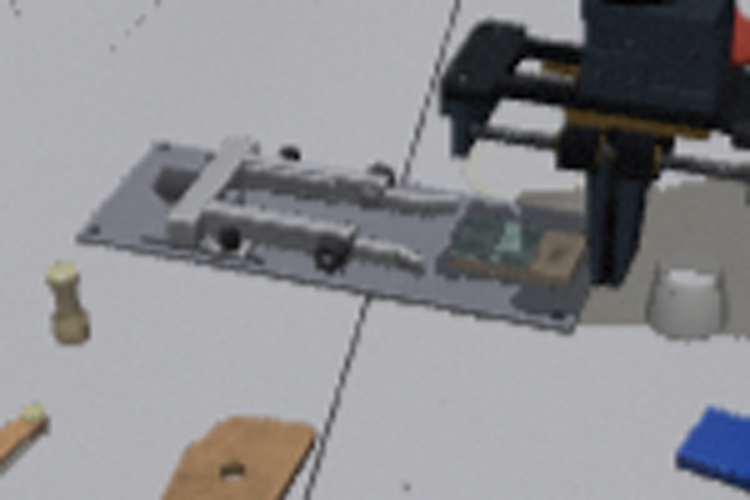

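The crop shows the shut fingers at (607,250) just behind the tile's cream end, clear of the plug at (685,300). Now pushing steadily into the guides.

Emit:
apply_moves(rows=[[[-0.0005,0.004,0],0.002,0],[[-0.0005,0.008,0],0.002,0],[[-0.0005,0.012,0],0.002,0],[[-0.0005,0.016,0],0.002,0],[[-0.0005,0.02,0],0.002,0],[[-0.0005,0.024,0],0.002,0],[[-0.0005,0.028,0],0.002,0],[[-0.0005,0.032,0],0.002,0],[[-0.0005,0.036,0],0.002,0],[[-0.0005,0.04,0],0.002,0],[[-0.0005,0.044,0],0.002,0],[[-0.0005,0.048,0],0.002,0]])

```text
time: 9.35
tcp_pos: [0.4878, 0.0618, 0.0066]
tool_rot: [[0.171, 0.985, 0.0], [0.985, -0.171, -0.0], [-0.0, 0.0, -1.0]]
contact_force: [0.4, -0.6, 1.0]
width: 0.0007
```

```bash
python3 -c "
from h import *
st();c=cam('side'); save('psh2.png',c['frame'][160:260,200:350],5)"
```

```text
tcp [0.4878 0.0618 0.0066] holder mm [-86.3  -0.8   6.6] F [ 0.4 -0.6  1. ] w 0.0007 ang 80.15 t 9.35
```

View pics/psh2.png

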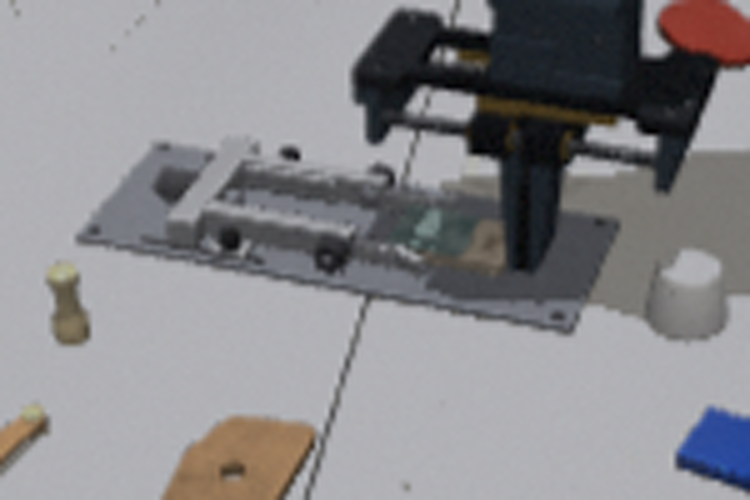

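The tile is inside the mouth and square at (440,235), with the finger behind it at (530,240). Continuing toward the balls.

Emit:
apply_moves(rows=[[[0,0.003,0],0,0],[[0,0.006,0],0,0],[[0,0.008,0],0,0],[[0,0.01,0],0,0],[[0,0.012,0],0,0],[[0,0.013,0],0,0]])

```text
time: 9.9
tcp_pos: [0.5005, 0.0596, 0.0066]
tool_rot: [[0.171, 0.985, 0.0], [0.985, -0.171, -0.0], [0.0, 0.0, -1.0]]
contact_force: [-0.5, 0.6, 0.7]
width: 0.0007
```

Emit:
apply_moves(rows=[[[0,0.001,0],0,0],[[0,0.002,0],0,0],[[0,0.003,0],0,0]])

```text
time: 10.15
tcp_pos: [0.5031, 0.0591, 0.0066]
tool_rot: [[0.171, 0.985, -0.0], [0.985, -0.171, -0.0], [-0.0, -0.0, -1.0]]
contact_force: [-1.0, 0.5, 0.2]
width: 0.0006
```

Emit:
apply_moves(rows=[[[0,0.001,0],0,0],[[0,0.002,0],0,0],[[0,0.003,0],0,0]])

```text
time: 10.4
tcp_pos: [0.5062, 0.0586, 0.0066]
tool_rot: [[0.171, 0.985, -0.0], [0.985, -0.171, 0.0], [0.0, -0.0, -1.0]]
contact_force: [-0.8, -0.6, 0.5]
width: 0.0004
```

Emit:
apply_moves(rows=[[[0,0.001,0],0,0],[[0,0.002,0],0,0],[[0,0.003,0],0,0]])

```text
time: 10.65
tcp_pos: [0.5082, 0.058, 0.0065]
tool_rot: [[0.171, 0.985, -0.002], [0.985, -0.171, -0.0], [-0.0, -0.002, -1.0]]
contact_force: [-6.3, 1.7, 5.8]
width: 0.0002
```

Emit:
apply_moves(rows=[[[0,0.001,0],0,0],[[0,0.002,0],0,0],[[0,0.003,0],0,0]])

```text
time: 10.9
tcp_pos: [0.5118, 0.0575, 0.0065]
tool_rot: [[0.171, 0.985, -0.0], [0.985, -0.171, -0.0], [-0.0, -0.0, -1.0]]
contact_force: [-0.9, -0.2, -0.7]
width: 0.0005
```

Ball entry was felt: 6 N at TCP x=0.508, then it dropped. From that contact, the home position is TCP ≈ holder x +12 and the hard stop is ≈ +17. Continuing.

Emit:
apply_moves(rows=[[[0,0.003,0],0,0],[[0,0.007,0],0,0],[[0,0.011,0],0,0],[[0,0.015,0],0,0],[[0,0.019,0],0,0],[[0.0005,0.023,0],0,0],[[0.0005,0.027,0],0,0],[[0.0005,0.031,0],0,0],[[0.0005,0.035,0],0,0],[[0.0005,0.039,0],0,0],[[0.0005,0.042,0],0,0],[[0.0005,0.044,0],0,0]])

```text
time: 11.9
tcp_pos: [0.556, 0.0505, 0.0067]
tool_rot: [[0.171, 0.985, 0.0], [0.985, -0.171, 0.0], [0.0, 0.0, -1.0]]
contact_force: [-1.6, -1.2, -0.0]
width: 0.0006
```

```bash
python3 -c "
from h import *
st();c=cam('side'); save('psh3.png',c['frame'][160:260,200:350],5)"
```

```text
tcp [0.556  0.0505 0.0067] holder mm [-17.2  -0.6   6.7] F [-1.6 -1.2 -0. ] w 0.0006 ang 80.14 t 11.9
```

View pics/psh3.png

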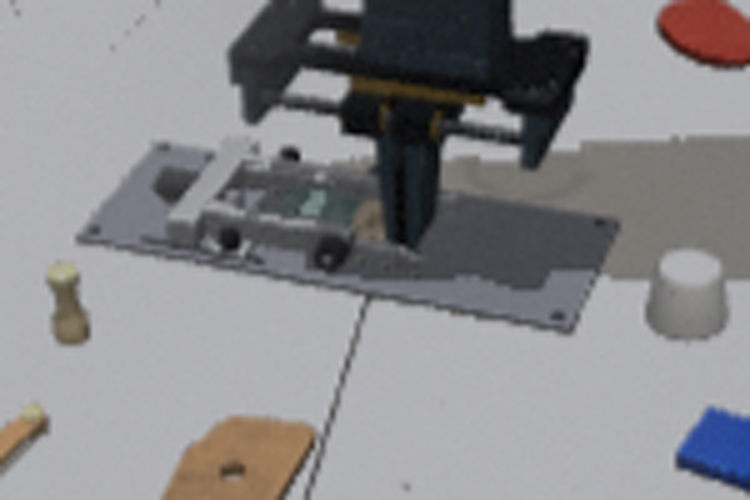

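The tile is well into the channel (front near (235,195)) and the finger at (405,200) is clear of the rails. Carrying on, then short steps.

Emit:
apply_moves(rows=[[[0,0.003,0],0,0],[[0,0.006,0],0,0],[[0,0.009,0],0,0],[[0,0.012,0],0,0],[[0,0.015,0],0,0],[[0,0.018,0],0,0],[[0,0.02,0],0,0],[[0,0.022,0],0,0]])

```text
time: 12.62
tcp_pos: [0.5774, 0.0467, 0.0066]
tool_rot: [[0.171, 0.985, 0.0], [0.985, -0.171, 0.0], [0.0, 0.0, -1.0]]
contact_force: [0.3, -0.2, -0.0]
width: 0.0003
```

Emit:
apply_moves(rows=[[[0,0.001,0],0,0],[[0,0.002,0],0,0],[[0,0.003,0],0,0]])

```text
time: 12.87
tcp_pos: [0.5802, 0.0463, 0.0066]
tool_rot: [[0.171, 0.985, 0.0], [0.985, -0.171, 0.0], [0.0, 0.0, -1.0]]
contact_force: [0.0, 0.4, 0.5]
width: 0.0003
```

Emit:
apply_moves(rows=[[[0,0.001,0],0,0],[[0,0.002,0],0,0],[[0,0.002,0],0,0]])

```text
time: 13.12
tcp_pos: [0.5823, 0.0459, 0.0067]
tool_rot: [[0.171, 0.985, 0.0], [0.985, -0.171, 0.0], [0.0, 0.0, -1.0]]
contact_force: [-0.3, -0.3, 0.5]
width: 0.0005
```

```bash
python3 -c "
from h import *
st()"
```

```text
tcp [0.5823 0.0459 0.0067] holder mm [ 9.5 -0.7  6.7] F [-0.3 -0.3  0.5] w 0.0005 ang 80.14 t 13.1167
```

Emit:
apply_moves(rows=[[[0,0.001,0],0,0],[[0,0.0015,0],0,0],[[0,0.0015,0],0,0]])

```text
time: 13.37
tcp_pos: [0.5833, 0.0456, 0.0065]
tool_rot: [[0.171, 0.985, -0.001], [0.985, -0.171, -0.0], [-0.0, -0.001, -1.0]]
contact_force: [-1.4, 0.3, 0.7]
width: 0.0004
```

Emit:
apply_moves(rows=[[[0,0.001,0],0,0],[[0,0.001,0],0,0],[[0,0.001,0],0,0]])

```text
time: 13.62
tcp_pos: [0.5842, 0.0454, 0.0065]
tool_rot: [[0.171, 0.985, -0.001], [0.985, -0.171, -0.0], [-0.0, -0.001, -1.0]]
contact_force: [-4.3, 0.1, 3.0]
width: 0.0004
```

Emit:
apply_moves(rows=[[[0,0.001,0],0,0],[[0,0.001,0],0,0],[[0,0.001,0],0,0]])

```text
time: 13.87
tcp_pos: [0.5853, 0.0453, 0.0065]
tool_rot: [[0.171, 0.985, -0.0], [0.985, -0.171, -0.0], [-0.0, -0.0, -1.0]]
contact_force: [-4.4, 0.2, 2.0]
width: 0.0005
```

Emit:
apply_moves(rows=[[[0,0.001,0],0,0],[[0,0.001,0],0,0],[[0,0.001,0],0,0]])

```text
time: 14.12
tcp_pos: [0.5864, 0.0451, 0.0066]
tool_rot: [[0.171, 0.985, -0.0], [0.985, -0.171, -0.0], [-0.0, -0.0, -1.0]]
contact_force: [-3.7, -1.3, 1.7]
width: 0.0005
```

Emit:
apply_moves(rows=[[[0,0.001,0],0,0],[[0,0.001,0],0,0],[[0,0.001,0],0,0]])

```text
time: 14.37
tcp_pos: [0.5873, 0.045, 0.0066]
tool_rot: [[0.171, 0.985, -0.0], [0.985, -0.171, -0.0], [-0.0, -0.0, -1.0]]
contact_force: [-4.5, -0.3, 1.4]
width: 0.0008
```

Emit:
apply_moves(rows=[[[0,0.0007,0],0,0],[[0,0.0007,0],0,0],[[0,0.0007,0],0,0]])

```text
time: 14.62
tcp_pos: [0.5878, 0.0448, 0.0066]
tool_rot: [[0.171, 0.985, -0.001], [0.985, -0.171, -0.0], [-0.0, -0.001, -1.0]]
contact_force: [-6.6, 0.2, 2.2]
width: 0.0009
```

Force is rising (6.6 N) at the predicted depth. Backing off, lifting and looking.

Emit:
apply_moves(rows=[[[0,-0.002,0],0,0],[[0,-0.005,0],0,0],[[0,-0.01,0],0,0],[[0,-0.02,0],0,0],[[0,-0.03,0],0,0],[[0,-0.03,-0.03],0,0],[[0,-0.03,-0.07],0,0],[[0,-0.06,-0.1],0,0],[[0,-0.1,-0.1],0,0],[[0,-0.14,-0.1],0,0],[[0,-0.16,-0.1],0,0],[[0,-0.16,-0.1],0,0]])

```text
time: 15.62
tcp_pos: [0.4254, 0.0726, 0.1061]
tool_rot: [[0.17, 0.985, -0.002], [0.985, -0.17, -0.0], [-0.001, -0.002, -1.0]]
contact_force: [0.3, 0.8, -0.4]
width: 0.0001
```

```bash
python3 - <<'E'
from h import *
st();c=cam('top'); s=cam('side')
A=cv2.resize(c['frame'][145:225,265:340],(450,480),interpolation=cv2.INTER_CUBIC); B=cv2.resize(s['frame'][180:230,225:300],(350,233),interpolation=cv2.INTER_CUBIC)
B=cv2.copyMakeBorder(B,0,247,0,0,cv2.BORDER_CONSTANT); save('fin.png',np.hstack([A,B]))
# tile colour extent along channel
lab=cv2.cvtColor(c['frame'],cv2.COLOR_RGB2LAB).astype(float)
for x in np.arange(8,34,2.): 
    p=proj(c,[hp(x,y,14) for y in (-10,-4,4,10)])
    v=cv2.remap(lab.astype(np.float32),p[:,0].astype(np.float32).reshape(1,-1),p[:,1].astype(np.float32).reshape(1,-1),cv2.INTER_LINEAR)[0].mean(0); print(x,v.round(0))
E
```

```text
tcp [0.4254 0.0726 0.1061] holder mm [-149.6   -0.6  106.1] F [ 0.3  0.8 -0.4] w 0.0001 ang 80.2 t 15.6167
8.0 [141. 129. 125.]
10.0 [141. 129. 125.]
12.0 [141. 129. 125.]
14.0 [140. 129. 125.]
16.0 [138. 129. 126.]
18.0 [135. 128. 128.]
20.0 [140. 128. 131.]
22.0 [153. 127. 134.]
24.0 [162. 126. 136.]
26.0 [165. 126. 137.]
28.0 [162. 127. 139.]
30.0 [156. 127. 140.]
32.0 [153. 128. 140.]
```

View pics/fin.png

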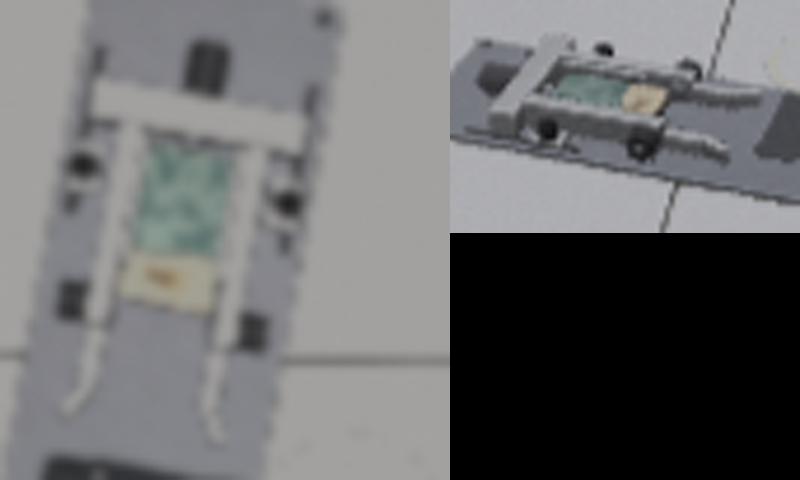

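The picture shows the tile between the rails with its back edge at about crop row 310, level with the balls, at holder x ≈ 21. That fits clicked home, but image resolution leaves about 1–2 mm of doubt. I'll press again gently until the rigid stop is just felt, which makes the click certain and stays far below 45 N.

Emit:
apply_moves(rows=[[[0,0.035,0],0,0],[[0,0.075,0],0,0],[[0,0.11,0],0,0],[[0,0.128,0],0,0],[[0,0.13,0],0,0],[[0,0.13,0.035],0,0],[[0,0.13,0.07],0,0],[[0,0.13,0.09],0,0],[[0,0.13,0.099],0,0],[[0,0.13,0.1],0,0],[[0,0.13,0.1],0,0],[[0,0.133,0.1],0,0]])

```text
time: 16.72
tcp_pos: [0.5617, 0.0495, 0.0072]
tool_rot: [[0.171, 0.985, 0.0], [0.985, -0.171, 0.0], [0.0, 0.0, -1.0]]
contact_force: [-0.5, -1.6, 0.4]
width: 0.0003
```

```bash
python3 -c "
from h import *
st()"
```

```text
tcp [0.5617 0.0495 0.0072] holder mm [-11.4  -0.6   7.2] F [-0.5 -1.6  0.4] w 0.0003 ang 80.15 t 16.7167
```

Emit:
apply_moves(rows=[[[0,0.004,0],0,0],[[0,0.008,0],0,0],[[0,0.012,0],0,0],[[0,0.016,0],0,0],[[0,0.019,0],0,0],[[0,0.021,0],0,0],[[0,0.021,0],0,0]])

```text
time: 17.3
tcp_pos: [0.5827, 0.0458, 0.0067]
tool_rot: [[0.171, 0.985, 0.0], [0.985, -0.171, 0.0], [0.0, 0.0, -1.0]]
contact_force: [-0.3, 0.6, -0.4]
width: 0.0003
```

Emit:
apply_moves(rows=[[[0,0.001,0],0,0],[[0,0.001,0],0,0],[[0,0.001,0],0,0]])

```text
time: 17.55
tcp_pos: [0.583, 0.0457, 0.0066]
tool_rot: [[0.171, 0.985, -0.0], [0.985, -0.171, -0.0], [-0.0, -0.0, -1.0]]
contact_force: [-1.1, -0.9, -0.6]
width: 0.0009
```

Emit:
apply_moves(rows=[[[0,0.001,0],0,0],[[0,0.001,0],0,0],[[0,0.001,0],0,0]])

```text
time: 17.8
tcp_pos: [0.5839, 0.0455, 0.0065]
tool_rot: [[0.171, 0.985, -0.001], [0.985, -0.171, -0.0], [-0.0, -0.001, -1.0]]
contact_force: [-2.0, -0.2, 0.3]
width: 0.0004
```

Emit:
apply_moves(rows=[[[0,0.001,0],0,0],[[0,0.001,0],0,0],[[0,0.001,0],0,0]])

```text
time: 18.05
tcp_pos: [0.585, 0.0453, 0.0065]
tool_rot: [[0.171, 0.985, -0.0], [0.985, -0.171, -0.0], [-0.0, -0.0, -1.0]]
contact_force: [-3.2, -0.4, -0.2]
width: 0.0003
```

Emit:
apply_moves(rows=[[[0,0.001,0],0,0],[[0,0.001,0],0,0],[[0,0.001,0],0,0]])

```text
time: 18.3
tcp_pos: [0.5861, 0.0452, 0.0066]
tool_rot: [[0.171, 0.985, -0.0], [0.985, -0.171, 0.0], [-0.0, -0.0, -1.0]]
contact_force: [-3.4, -0.7, 0.1]
width: 0.0002
```

Emit:
apply_moves(rows=[[[0,0.001,0],0,0],[[0,0.001,0],0,0],[[0,0.001,0],0,0]])

```text
time: 18.55
tcp_pos: [0.5871, 0.045, 0.0066]
tool_rot: [[0.171, 0.985, -0.0], [0.985, -0.171, -0.0], [-0.0, -0.0, -1.0]]
contact_force: [-3.9, 0.8, 0.1]
width: 0.0004
```

Emit:
apply_moves(rows=[[[0,0.0007,0],0,0],[[0,0.0007,0],0,0],[[0,0.0007,0],0,0]])

```text
time: 18.8
tcp_pos: [0.5877, 0.0449, 0.0066]
tool_rot: [[0.171, 0.985, -0.0], [0.985, -0.171, -0.0], [-0.0, -0.0, -1.0]]
contact_force: [-5.2, -0.0, -0.0]
width: 0.0002
```

Emit:
apply_moves(rows=[[[0,0.0004,0],0,0],[[0,0.0004,0],0,0],[[0,0.0004,0],0,0]])

```text
time: 19.05
tcp_pos: [0.5878, 0.0448, 0.0065]
tool_rot: [[0.171, 0.985, -0.001], [0.985, -0.171, -0.0], [-0.0, -0.001, -1.0]]
contact_force: [-6.6, -0.0, 1.3]
width: 0.0005
```

Emit:
apply_moves(rows=[[[0,0.0004,0],0,0],[[0,0.0004,0],0,0],[[0,0.0004,0],0,0]])

```text
time: 19.3
tcp_pos: [0.5878, 0.0448, 0.0065]
tool_rot: [[0.171, 0.985, -0.002], [0.985, -0.171, -0.0], [-0.0, -0.002, -1.0]]
contact_force: [-8.1, -0.8, 3.3]
width: 0.0005
```

The tool stopped advancing at x=0.5878 while the force climbed to 8 N: this is the rigid stop, gently touched. Re-contact was at 0.583, so the released tile rests about 4.9 mm off the stop, and the predicted clicked-home gap is 5 mm. Retracting for good.

Emit:
apply_moves(rows=[[[0,-0.002,0],0,0],[[0,-0.005,0],0,0],[[0,-0.01,0],0,0],[[0,-0.02,0],0,0],[[0,-0.03,0],0,0],[[0,-0.03,-0.03],0,0],[[0,-0.03,-0.07],0,0],[[0,-0.06,-0.1],0,0],[[0,-0.1,-0.12],0,0],[[0,-0.14,-0.12],0,0],[[0,-0.16,-0.12],0,0],[[0,-0.16,-0.12],0,0]])

```text
time: 20.3
tcp_pos: [0.426, 0.0725, 0.1263]
tool_rot: [[0.17, 0.985, -0.001], [0.985, -0.17, -0.0], [-0.0, -0.001, -1.0]]
contact_force: [0.1, -0.2, 0.0]
width: 0.0006
```

Emit:
apply_moves(rows=[[[0,0,0],0,0],[[0,0,0],0,0],[[0,0,0],0,0],[[0,0,0],0,0],[[0,0,0],0,0],[[0,0,0],0,0]])

```text
time: 20.8
tcp_pos: [0.4313, 0.072, 0.1264]
tool_rot: [[0.171, 0.985, -0.0], [0.985, -0.171, -0.0], [-0.0, -0.0, -1.0]]
contact_force: [-0.2, -0.1, -1.3]
width: 0.0005
```

```bash
python3 - <<'E'
from h import *
st();c=cam('top'); s=cam('side')
lab=cv2.cvtColor(c['frame'],cv2.COLOR_RGB2LAB).astype(np.float32)
for x in np.arange(16,28,2.): 
    p=proj(c,[hp(x,y,14) for y in (-10,-4,4,10)]).astype(np.float32)
    print(x,cv2.remap(lab,p[:,0].reshape(1,-1),p[:,1].reshape(1,-1),cv2.INTER_LINEAR)[0].mean(0).round(0))
save('end.png',s['frame'],1.4)
E
```

```text
tcp [0.4313 0.072  0.1264] holder mm [-1.437e+02 -1.000e-01  1.264e+02] F [-0.2 -0.1 -1.3] w 0.0005 ang 80.13 t 20.8
16.0 [138. 129. 125.]
18.0 [135. 128. 128.]
20.0 [140. 128. 131.]
22.0 [153. 127. 134.]
24.0 [163. 127. 136.]
26.0 [165. 126. 137.]
```

View pics/end.png

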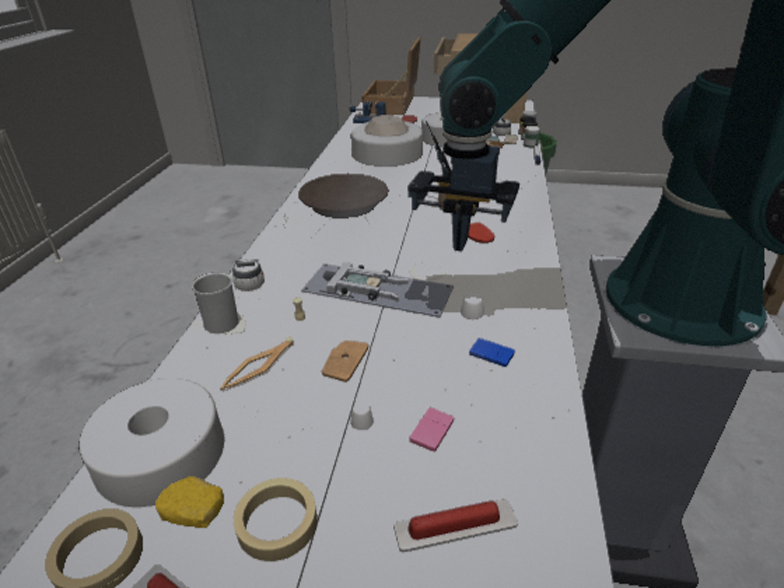

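The tile sits in the holder at (365,282). The plugs, stamp, rib, kidney, calipers and look-alikes are where they were, and the gripper is clear. Handing in.

```bash
python3 -c "
from workcell import job
print(job.hand_in())"
```

```text
the job is handed in; nothing more can be done
None
```

The glaze tile is in the holder and, by my checks, clicked home; I handed the job in at about 21 s. I gripped it across its width, laid it square on the apron, and pushed it in from behind with the shut fingers. After that I backed off, and the gripper touches nothing.

- **Balls:** they gave about 6 N where they met the tile's leading corners, and the force then dropped to nearly nothing.
- **Seating:** I pressed a second time until the rigid stop was just felt. The tool stopped advancing at 8 N (the ramming limit is 45 N). On that second press the tile met the finger again about 4.9 mm before the stop, against the 5 mm expected for a seated tile.
- **Pictures:** the tile's back edge sits at holder x ≈ 21 mm and did not move between the two releases. This matches a seated tile, but the image is only good to 1–2 mm, so the force check is the stronger evidence.
- **Surroundings:** the plugs, stamp, rib, kidney, calipers and look-alike tiles look unmoved in the last side view.

One check failed along the way: my first automatic fit of the holder plate merged with the table seam. I used hand-picked corners instead, and those agreed with the given plate size to about 4 mm.

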